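Screw the eyepiece into the stand loupe

ROBOT

A 6-joint arm with a two-finger parallel gripper is mounted at the origin on the work surface. World frame = base frame: x ahead of the robot, y to its left, z up, the work surface at z = 0. Lengths are in mm, angles in rad, forces in N, time in s.
With the tool pointing down it reaches from about 275 to 1000 mm from the base axis. Payload 8.4 kg.
Tool frame: the origin (TCP) lies on the mounting face of the last link; the fingertips stand 173 mm ahead of it and the grasp point (between the pads) lies 155 mm ahead of it; z points along the fingers, y is the line along which they close (so a half turn about z gives the same grasp; the last joint's range is limited). The gripper opens to 85 mm and grips with 20 to 120 N. Pads are 22 mm wide; open, the fingers measure 114 mm over their backs; the gripper's body (76 mm by 85 mm) begins 54 mm behind the grasp point. The pads swing forward as they close: fully open they stand 13 mm farther back than shut.
Start: joints at [1.305, 0.353, 1.633, -0, 1.155, -0.002], TCP at [162.968, 603.383, 404.681] pointing down, gripper open.
Joint ranges: [-2.63, 2.63], [-0.92, 2.1], [0.06, 2.66], [-1.3, 4.44], [0, 2.69], [-3.02, 3.02]. Speed limits (rad/s): [2.22, 2.22, 2.79, 3.14, 3.14, 3.14].

INTERFACE

Orientations are given as [roll, pitch, yaw] about the fixed x, y, z axes, in that order (R = Rz(yaw) Ry(pitch) Rx(roll)).
In Python, from rig import r gives the robot as it stands.
- The arm moves only by the tool apply_moves, never from a script. Its argument "deltas" is a list of rows, each an object with "claw": the gripper command: -1 is fully open, 1 is shut, values between are in proportion; "delta_pos": the shift along the tool's x, y, z in cm, a list of three; "yaw": the turn about the tool's z in rad. In form: [{"claw": claw, "delta_pos": [tx, ty, tz], "yaw": yaw}, ...]. A call has 1 to 8 rows; each row shifts and turns the commanded pose from where the row before left it, along the tool's axes as they then stand; what a row does not reach is not made up. A row lasts 1/8 s, in which the tool goes at most 62.5 mm and 10.7 degrees, less where a joint would pass 70% of its speed; a pose out of reach is approached as far as the arm can. A call with a gripper value outside its range is refused whole. The fingers move at their own pace and stop on an object; "grip_force" is the grip in N (left out, the last holds). Time passes only in rows, so rows that do not move let the fingers close. It gives the time, the measured TCP pose, the force, the opening and the grip force at its end, in the units of the state.
- r.sense(): the state, without advancing time (a new reading comes with each control period).
- r.grab_frame(name): name is "scene" or "top" or "wrist"; returns a dict with "img" (400x640x3 uint8, blue, green, red), "z_map" (400x640 float32, mm along the optical axis (not along the pixel's ray), 0 where there is no reading), "fx", "fy", "cx", "cy" (pixels), "eye" and "rotation" of the camera in the world; the wrist camera has in their place "T_tool_cam" (4x4, takes a point from camera to tool coordinates, whose origin is the TCP and whose axes are the flange's). Camera axes: x right, y up, looking along -z (the intrinsics and any distortion apply to the point x, -y, -z); pixel columns grow to the right and rows downward; lengths in mm; the calibration is good to about 2 mm. A picture is of the moment at which its call begins: read the wrist's pose just before it.
- r.sign_off(): hands the job in; it is judged then, once.
The state is a dict: "clock": time; "qpos": joint angles; "qvel": joint speeds; "joint_efforts": joint torques, N m; "eef_pos": TCP position; "tcp_rot": TCP orientation; "contact_force": force on the tool from outside, world axes, zero at the start; "wrist_torque": the same for the moment, N m; "opening": opening from 0.0 (shut) to 1.0 (fully open); "grasp_force": force on a finger pad.
Only numpy, scipy, OpenCV 4.12 (cv2) and the standard library are available. Lean on these libraries where they do the work, as an engineer would, in place of code of your own. Each camera call takes 0.05 s, during which the arm holds its last target. There are 200 camera calls.

TASK

Put the eyepiece back on the stand loupe: set it upright in the ring on top, turn it backward (anticlockwise seen from above) until you feel it drop a step into the thread start, then screw it gently clockwise until it is fully home with its flange down on the ring, and let go. Do not force the thread, and leave the other things on the table where they are.

Things in the scene. Friction and masses are not known exactly. Their poses are not given: they have to be found in the camera images.
- eyepiece: The loupe's eyepiece, 70 to 130 g, loose, standing upright on its nose, 50 mm tall. Origin: centre of its underside, z up its axis. From below: a round nose widening from 32 mm (z=0) to 40 mm diameter (z=6 mm), a 40 mm cylinder to z=22 mm, a flange of 60 mm diameter (z=22 to 25 mm), then the grip.
- barrel_top (a point): Centre of the eyepiece's top, at its z=50 mm. The grip is the black round barrel below it, 48 mm diameter, from the flange (z=25 mm) to here; it may be gripped at any yaw. Keep the fingertips 3 mm or more above the flange.
- lug_plane (a point): Point on the eyepiece's axis at z=8 mm, level with the undersides of its three thread lugs. These are round pins 3.2 mm thick that stick out from the 40 mm cylinder, 120 degrees apart (the first along the eyepiece's +x), tips on a 49.6 mm circle.
- stand: The stand loupe, fixed: dark foot of 92 mm diameter, three pillars and an aluminium ring of 73 mm outer, 53 mm inner diameter, top 72 mm above the table, open below. Origin: centre of the foot's underside, z up. Its yaw tells nothing of where the thread starts. Its thread is spoiled if the eyepiece is pressed on thread or ring with more than 45 N in all: press with 3 to 10 N.
- ring_mouth (a point): Centre of the ring's top face, z up the ring's axis. Inside is a rigid three-start thread with a free bore of 42.4 mm round the eyepiece's 40 mm cylinder. Its starts are 120 degrees apart, at an angle that changes from run to run and is not told. Clockwise is meant as seen from above.
- thread_crest (a point): On the ring's axis at the flat thread crest, 5.2 mm below the ring top. The eyepiece, set in, mostly rests with its lugs on the crest (its origin 13.2 mm below the ring top), or on one of three nibs 2.5 mm higher, or drops straight into the starts. From the crest, turning clockwise only runs the lugs against the nibs.
- thread_start (a point): On the axis at the floor of the starts, 5.8 mm below the crest. Turning backward (anticlockwise) by up to 120 degrees brings the lugs over the starts; there the nibs stop them and, lightly pressed, the eyepiece drops 5.8 mm (origin 19 mm below the ring top). Off a nib it first drops 2.5 mm to the crest: keep turning backward. In the starts it has 12 degrees of free play.
- home (a point): On the axis where the eyepiece's origin lies when home: 22 mm below the ring top, flange on the ring. From the starts, turning clockwise leads the lugs under the thread: pressed lightly, the eyepiece sinks 4.4 mm per radian, 3 mm in all, and is home after 45 to 60 degrees; it then turns level for 50 degrees to a hard stop. So 75 degrees from the start is always enough and never meets the stop. Do not twist hard against stop or nibs (0.4 N m is plenty).
- lens_cap: Bystander: plain flat black cap, 48 mm diameter, 14 mm tall, no flange and no nose. Origin under its centre.
- glue_tube: Bystander: white glue tube lying flat, 110 mm long, 14 mm thick. Origin under its middle, along x.
- bead_dish: Bystander: white dish with beads, 90 mm wide, 26 mm tall. Origin under its centre.
- spool: Bystander: wooden spool, 36 mm diameter, 42 mm tall. Origin under its centre.
- bead_jar: Bystander: amber jar, 60 mm diameter, 75 mm tall. Origin under its centre.
- scissors: Bystander: scissors lying flat, about 155 mm long, 9 mm thick. Origin between the handles.
- phone: Bystander: black phone lying flat, 145 x 70 x 9 mm. Origin under its centre.

How it is judged:
By the outcome, as a careful person would: the job done as asked, in the order asked, and still so for the second after the job is handed in, with the robot touching nothing.
It also fails if it takes over 72 s, if anything falls off the work surface, if the arm or the gripper's body presses on something with over 40 N, if the wrist force passes 120 N, or if a joint passes its speed limit or range.

## Working session

There is one attempt and no reset: what is moved stays moved. The work goes in short steps, Python scripts to look and compute and a tool call to move; the robot and the scene stay as the last step left them, time stands still between calls to the robot, and variables do not carry over. Pictures are saved under pics/ and viewed, at most 10 in all, crops included, and the job is handed in when it is done.

Besides the shell and the picture viewer there is one more tool, called after ">>>" as a command line: name --argument value ..., lists and objects as JSON in quotes. apply_moves: Moves the arm, as the interface text tells. Its arguments: {"type":"object","properties":{"deltas":{"type":"array"},"grip_force":{"type":"number"}},"required":["deltas"]}

```bash
mkdir -p pics; cat > h.py <<'E'
import numpy as np, cv2
from rig import r
def world(f, u, v, z=None):
    """pixel -> world, at plane height z, or by depth"""
    x=(u-f["cx"])/f["fx"]; y=(v-f["cy"])/f["fy"]
    d=np.array(f["rotation"])@np.array([x,-y,-1.]); e=np.array(f["eye"])
    s=(z-e[2])/d[2] if z is not None else f["z_map"][int(v),int(u)]
    return e+s*d
E
python3 - <<'E'
from h import *
print({k:v for k,v in r.sense().items()})
a=[]
for n in ("top","scene"):
    f=r.grab_frame(n); np.save(f"{n}.npy",f,allow_pickle=True); cv2.imwrite(f"pics/{n}0.png",f["img"])
    print(n,{k:v for k,v in f.items() if k not in("img","z_map")})
E
```

```text
{'clock': 0.0, 'qpos': array([ 1.30460025e+00,  3.53672655e-01,  1.63413785e+00, -4.65435864e-06,
        1.15522209e+00, -2.37245916e-03]), 'qvel': array([ 0.00059178, -0.00211312,  0.00074401,  0.00074433, -0.0005068 ,
       -0.00093234]), 'joint_efforts': array([ 3.40493971e-03, -6.05254984e+01, -3.42078710e+01,  2.95556601e-04,
        9.24028252e-03, -4.78422703e-05]), 'eef_pos': array([162.90511539, 603.14979076, 403.94461672]), 'tcp_rot': array([-3.14015270e+00,  8.39272398e-07,  2.87777092e+00]), 'contact_force': array([-0.20406375,  0.22183478, -0.05317012]), 'wrist_torque': array([-0.00616775, -0.01485838, -0.03446744]), 'grasp_force': 0.0, 'opening': 0.9989658468564515}
top {'fx': 446.9965409788022, 'fy': 446.9965409788022, 'cx': 319.8935185475056, 'cy': 201.98270342643224, 'eye': array([ 544.9327349 ,  -18.74508306, 1200.06262477]), 'rotation': array([ 0.07406078,  0.018846  , -1.55813793])}
scene {'fx': 402.0120448976538, 'fy': 402.0120448976538, 'cx': 322.32923639572215, 'cy': 201.7691001909675, 'eye': array([1139.96568579,  309.88127954,  938.93303243]), 'rotation': array([0.59285798, 0.01594588, 2.0861163 ])}
```

View pics/top0.png

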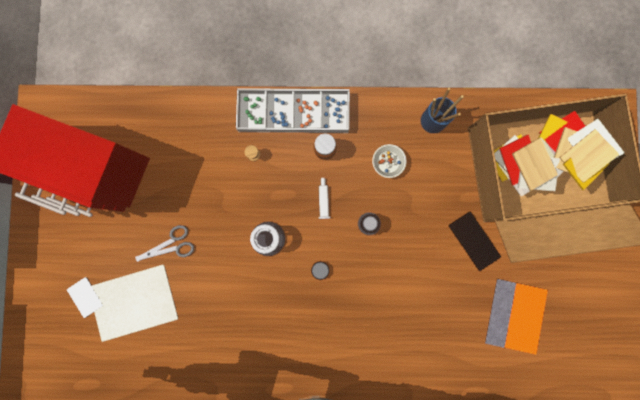

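View pics/scene0.png

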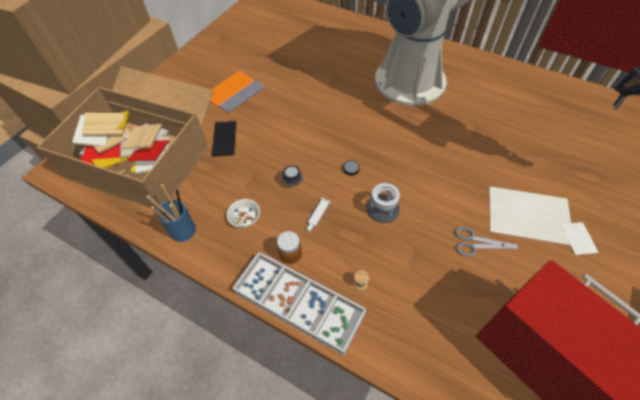

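The top view shows the eyepiece at about (370,224), the stand ring at (266,238) and the lens cap at (320,270). In the scene view they are at (291,175), (384,197) and (351,167).

```bash
cat > h.py <<'E'
import numpy as np, cv2
from rig import r
from scipy.spatial.transform import Rotation as R
def rot(e): return R.from_euler("xyz",e).as_matrix()
def grab(n):
    s=r.sense(); f=r.grab_frame(n)
    if n=="wrist":
        T=np.eye(4); T[:3,:3]=rot(s["tcp_rot"]); T[:3,3]=s["eef_pos"]; T=T@np.array(f["T_tool_cam"])
        f["M"],f["e"]=T[:3,:3],T[:3,3]
    else: f["M"],f["e"]=rot(f["rotation"]),np.array(f["eye"])
    return f
def cloud(f):
    v,u=np.mgrid[:400,:640]; d=f["z_map"]
    p=np.stack([(u-f["cx"])/f["fx"]*d,-(v-f["cy"])/f["fy"]*d,-d],-1)
    p=p@f["M"].T+f["e"]; p[d==0]=np.nan; return p
def ray(f,u,v,z):
    d=f["M"]@np.array([(u-f["cx"])/f["fx"],-(v-f["cy"])/f["fy"],-1.]); return f["e"]+(z-f["e"][2])/d[2]*d
E
python3 - <<'E'
from h import *
for n,pts in(("top",dict(eye=(370,224),stand=(266,238),cap=(320,270))),("scene",dict(eye=(291,175),stand=(384,197),cap=(351,167)))):
    f=grab(n); P=cloud(f)
    print(n,"table z",np.nanmedian(P[300:340,220:450,2] if n=="top" else P[150:170,400:450,2]))
    for k,(u,v) in pts.items():
        p=P[v-25:v+26,u-25:u+26].reshape(-1,3); z=np.nan_to_num(p[:,2])
        for lo,hi in((8,20),(40,56),(62,80)):
            q=p[(z>lo)&(z<hi)]
            if len(q)>8:
                (x,y),rad=cv2.minEnclosingCircle(q[:,:2].astype(np.float32)); print(n,k,lo,hi,len(q),np.round([x,y,rad],1),q[:,:3].mean(0).round(1))
f=grab("wrist"); print(f["T_tool_cam"],f["fx"],f["cx"],f["cy"],[k for k in f])
for u,v,z in((370,224,50),(266,238,72)): 
    f=grab("top"); print(ray(f,u,v,z))
E
```

```text
top table z 0.4251480588295635
top eye 40 56 279 [ 578.2 -123.4   24.1] [ 578.3 -123.    50.5]
top stand 8 20 418 [532.  154.7  57. ] [536.1 136.8  12.1]
top stand 62 80 428 [535.6 143.9  36.4] [535.9 143.7  70.5]
top cap 8 20 262 [450.2  11.5  32.3] [454.1   3.7  14.6]
scene table z -0.187966279946977
scene eye 40 56 216 [ 577.8 -124.4   25.4] [ 581.  -123.1   49.5]
scene stand 8 20 426 [537.  142.5  45.8] [545.1 145.1  11.9]
scene stand 40 56 50 [538.5 142.8  35.4] [553.9 148.7  51.1]
scene stand 62 80 383 [536.1 142.2  37.6] [537.4 143.1  69.8]
scene cap 8 20 180 [453.    2.9  25.4] [455.3   2.7  13.8]
scene cap 62 80 26 [536.3 109.6  11.4] [537.  111.5  71. ]
[[ 9.25930742e-04  9.63795666e-01  2.66640313e-01  6.79119477e+01]
 [ 9.99999301e-01 -6.96427157e-04 -9.55281728e-04 -2.75225783e-01]
 [-7.35000834e-04  2.66641012e-01 -9.63795637e-01  3.11696226e+01]
 [ 0.00000000e+00  0.00000000e+00  0.00000000e+00  1.00000000e+00]] 310.740124808228 323.70534341767853 196.96547113416534 ['img', 'z_map', 'fx', 'fy', 'cx', 'cy', 'T_tool_cam', 'M', 'e']
[ 574.80703558 -125.27412309   50.        ]
[535.7720992  138.34129849  72.        ]
```

>>> apply_moves --deltas '[{"claw": -1, "delta_pos": [-3.69, -3.71, 0.46], "yaw": 0}, {"claw": -1, "delta_pos": [-3.69, -3.71, 0.46], "yaw": 0}, {"claw": -1, "delta_pos": [-3.69, -3.71, 0.46], "yaw": 0}, {"claw": -1, "delta_pos": [-3.69, -3.71, 0.46], "yaw": 0}, {"claw": -1, "delta_pos": [-3.69, -3.71, 0.46], "yaw": 0}, {"claw": -1, "delta_pos": [-3.69, -3.71, 0.46], "yaw": 0}, {"claw": -1, "delta_pos": [-3.69, -3.71, 0.46], "yaw": 0}, {"claw": -1, "delta_pos": [-3.69, -3.71, 0.46], "yaw": 0}]'

```text
clock: 1.35
eef_pos: [371.2, 238.4, 368.1]
tcp_rot: [3.141, 0.001, 2.878]
contact_force: [1.1, 0.5, -0.9]
opening: 1.004
grasp_force: 0.0
```

>>> apply_moves --deltas '[{"claw": -1, "delta_pos": [-3.69, -3.71, 0.46], "yaw": 0}, {"claw": -1, "delta_pos": [-3.69, -3.71, 0.46], "yaw": 0}, {"claw": -1, "delta_pos": [-3.69, -3.71, 0.46], "yaw": 0}, {"claw": -1, "delta_pos": [-3.69, -3.71, 0.46], "yaw": 0}, {"claw": -1, "delta_pos": [-3.69, -3.71, 0.46], "yaw": 0}, {"claw": -1, "delta_pos": [-3.69, -3.71, 0.46], "yaw": 0}, {"claw": -1, "delta_pos": [-3.69, -3.71, 0.46], "yaw": 0}, {"claw": -1, "delta_pos": [-3.69, -3.71, 0.46], "yaw": 0}]'

```text
clock: 2.35
eef_pos: [578.9, -125.3, 331.0]
tcp_rot: [3.141, 0.0, 2.878]
contact_force: [0.6, 0.5, -0.4]
opening: 1.0
grasp_force: 0.0
```

>>> apply_moves --deltas '[{"claw": -1, "delta_pos": [0, 0, 0], "yaw": 0.1634}, {"claw": -1, "delta_pos": [0, 0, 0], "yaw": 0.1634}, {"claw": -1, "delta_pos": [0, 0, 0], "yaw": 0.1634}, {"claw": -1, "delta_pos": [0, 0, 0], "yaw": 0.1634}, {"claw": -1, "delta_pos": [0, 0, 0], "yaw": 0.1634}, {"claw": -1, "delta_pos": [0, 0, 0], "yaw": 0.1634}, {"claw": -1, "delta_pos": [0, 0, 0], "yaw": 0.1634}, {"claw": -1, "delta_pos": [0, 0, 0], "yaw": 0.1634}]'

```text
clock: 3.35
eef_pos: [578.2, -123.6, 331.1]
tcp_rot: [3.142, 0.0, 1.565]
contact_force: [1.1, 0.1, 0.2]
opening: 1.001
grasp_force: 0.0
```

>>> apply_moves --deltas '[{"claw": -1, "delta_pos": [0, 0, 0], "yaw": 0}, {"claw": -1, "delta_pos": [0, 0, 0], "yaw": 0}]'

```text
clock: 3.6
eef_pos: [578.2, -123.6, 331.1]
tcp_rot: [3.142, 0.0, 1.574]
contact_force: [-0.4, -0.2, -0.4]
opening: 1.0
grasp_force: 0.0
```

```bash
cat >> h.py <<'E'
def disc(f,lo,hi,c,rad=60):
    P=cloud(f); z=np.nan_to_num(P[...,2],nan=-99)
    m=(z>lo)&(z<hi)&(np.hypot(P[...,0]-c[0],P[...,1]-c[1])<rad)
    q=P[m]; (x,y),ra=cv2.minEnclosingCircle(q[:,:2].astype(np.float32))
    print(lo,hi,len(q),"circle",np.round([x,y,ra],1),"mean",q.mean(0).round(1),"z",np.percentile(q[:,2],[5,50,95]).round(1),"xy 1-99%",np.percentile(q[:,:2],[1,99],axis=0).round(1).tolist())
    return m
E
python3 - <<'E'
from h import *
f=grab("wrist"); cv2.imwrite("pics/w1.png",f["img"])
c=(578,-123.5)
disc(f,45,55,c); disc(f,21,29,c); disc(f,-5,5,c,150)
print(r.sense()["qpos"].round(3))
E
```

```text
45 55 2510 circle [ 577.6 -125.3   24.1] mean [ 577.5 -124.4   49.9] z [48.6 50.  51.2] xy 1-99% [[555.3, -147.6], [599.8, -102.4]]
21 29 734 circle [ 577.5 -125.2   29.9] mean [ 577.5 -110.    24.5] z [23.3 24.5 25.8] xy 1-99% [[548.0, -138.0], [606.5, -95.7]]
-5 5 64560 circle [ 578.  -123.5  150. ] mean [ 5.756e+02 -1.098e+02 -5.000e-01] z [-1.7 -0.5  0.6] xy 1-99% [[437.4, -261.9], [718.2, 19.3]]
[-0.213  0.38   1.774 -0.     0.987 -0.216]
```

View pics/w1.png

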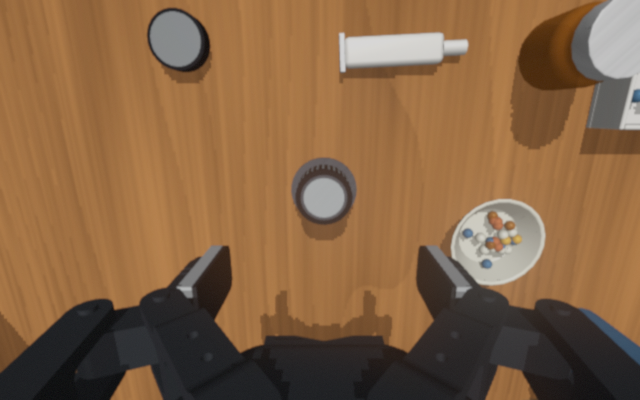

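The wrist view shows the eyepiece at (323,195), clear of its neighbours. I'll turn 90° and look again, which cancels the camera-mount bias.

>>> apply_moves --deltas '[{"claw": -1, "delta_pos": [0, 0, 0], "yaw": 0.175}, {"claw": -1, "delta_pos": [0, 0, 0], "yaw": 0.175}, {"claw": -1, "delta_pos": [0, 0, 0], "yaw": 0.175}, {"claw": -1, "delta_pos": [0, 0, 0], "yaw": 0.175}, {"claw": -1, "delta_pos": [0, 0, 0], "yaw": 0.175}, {"claw": -1, "delta_pos": [0, 0, 0], "yaw": 0.175}, {"claw": -1, "delta_pos": [0, 0, 0], "yaw": 0.175}, {"claw": -1, "delta_pos": [0, 0, 0], "yaw": 0.175}]'

```text
clock: 4.65
eef_pos: [578.2, -123.6, 331.1]
tcp_rot: [3.142, -0.0, 0.167]
contact_force: [-1.1, 0.2, 0.8]
opening: 0.994
grasp_force: 0.0
```

>>> apply_moves --deltas '[{"claw": -1, "delta_pos": [0, 0, 0], "yaw": 0.17}, {"claw": -1, "delta_pos": [0, 0, 0], "yaw": 0}, {"claw": -1, "delta_pos": [0, 0, 0], "yaw": 0}]'

```text
clock: 5.03
eef_pos: [578.2, -123.6, 331.1]
tcp_rot: [3.142, 0.0, 0.005]
contact_force: [-0.2, -1.0, -0.0]
opening: 1.001
grasp_force: 0.0
```

```bash
python3 - <<'E'
from h import *
f=grab("wrist"); s=r.sense(); print(s["eef_pos"],s["tcp_rot"],s["qpos"].round(2))
c=(578,-123.5)
disc(f,45,55,c); disc(f,21,29,c); disc(f,-5,5,c,150)
E
```

```text
[ 578.16332261 -123.61825064  331.07640774] [-3.14157715e+00  1.36033155e-05  4.30145262e-03] [-0.21  0.38  1.77  0.    0.99  1.35]
45 55 2529 circle [ 578.  -125.8   24.2] mean [ 578.9 -125.6   50. ] z [48.7 50.  51.3] xy 1-99% [[555.6, -148.0], [601.1, -103.2]]
21 29 742 circle [ 578.1 -125.6   30. ] mean [ 593.2 -125.3   24.6] z [23.3 24.5 26.1] xy 1-99% [[564.9, -154.8], [607.5, -96.5]]
-5 5 64385 circle [ 578.  -123.5  150. ] mean [ 5.931e+02 -1.270e+02 -5.000e-01] z [-1.7 -0.5  0.7] xy 1-99% [[439.8, -264.2], [719.8, 17.2]]
```

>>> apply_moves --deltas '[{"claw": -1, "delta_pos": [-0.07, 0.21, 2.0], "yaw": 0}, {"claw": -1, "delta_pos": [0, 0, 3.0], "yaw": 0}, {"claw": -1, "delta_pos": [0, 0, 3.0], "yaw": 0}, {"claw": -1, "delta_pos": [0, 0, 2.5], "yaw": 0}, {"claw": -1, "delta_pos": [0, 0, 1.5], "yaw": 0}, {"claw": -1, "delta_pos": [0, 0, 0.8], "yaw": 0}, {"claw": -1, "delta_pos": [0, 0, 0], "yaw": 0}, {"claw": -1, "delta_pos": [0, 0, 0], "yaw": 0}]'

```text
clock: 6.08
eef_pos: [577.9, -125.8, 203.9]
tcp_rot: [3.141, -0.001, 0.001]
contact_force: [0.1, -0.8, 0.7]
opening: 0.999
grasp_force: 0.0
```

>>> apply_moves --grip_force 35 --deltas '[{"claw": 1, "delta_pos": [0, 0, 0], "yaw": 0}, {"claw": 1, "delta_pos": [0, 0, 0], "yaw": 0}, {"claw": 1, "delta_pos": [0, 0, 0], "yaw": 0}, {"claw": 1, "delta_pos": [0, 0, 0], "yaw": 0}, {"claw": 1, "delta_pos": [0, 0, 0], "yaw": 0}, {"claw": 1, "delta_pos": [0, 0, 0], "yaw": 0}, {"claw": 1, "delta_pos": [0, 0, 0], "yaw": 0}, {"claw": 1, "delta_pos": [0, 0, 0], "yaw": 0}]'

```text
clock: 7.08
eef_pos: [577.6, -125.8, 203.8]
tcp_rot: [3.141, -0.001, 0.001]
contact_force: [-1.7, -0.7, 5.8]
opening: 0.547
grasp_force: 35.3
```

```bash
python3 - <<'E'
from h import *
s=r.sense();print({k:np.round(s[k],3) for k in s})
f=grab("wrist"); cv2.imwrite("pics/w2.png",f["img"])
E
```

```text
{'clock': np.float64(7.075), 'qpos': array([-0.217,  0.556,  1.843,  0.   ,  0.742,  1.353]), 'qvel': array([-0.002,  0.002,  0.   ,  0.001,  0.   ,  0.   ]), 'joint_efforts': array([ 3.0000e-02, -6.0540e+01, -2.2682e+01, -8.0000e-03, -4.4000e-01,
        1.0000e-03]), 'eef_pos': array([ 577.645, -125.77 ,  203.763]), 'tcp_rot': array([ 3.141e+00, -1.000e-03,  1.000e-03]), 'contact_force': array([-1.676, -0.688,  5.822]), 'wrist_torque': array([ 0.048,  0.195, -0.022]), 'grasp_force': np.float64(35.337), 'opening': np.float64(0.547)}
```

View pics/w2.png

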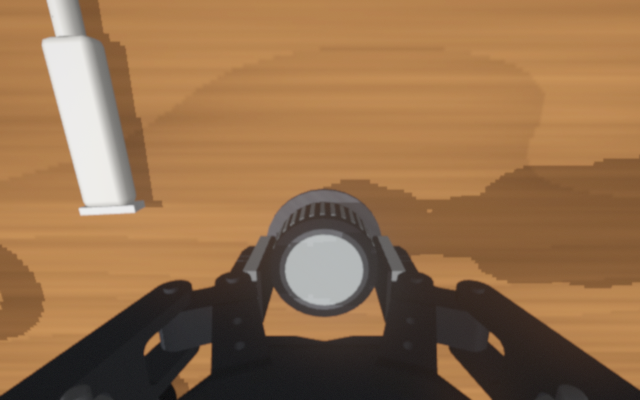

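Gripped: the wrist view shows the eyepiece centred between the pads at (324,268). Next I'll lift it, carry it toward the stand and turn it back.

>>> apply_moves --deltas '[{"claw": 1, "delta_pos": [0, 0, -0.7], "yaw": 0}, {"claw": 1, "delta_pos": [0, 0, -2.5], "yaw": 0}, {"claw": 1, "delta_pos": [0, 0, -4], "yaw": 0}, {"claw": 1, "delta_pos": [0, 0, -3.5], "yaw": 0}, {"claw": 1, "delta_pos": [-1.04, -4.47, 0], "yaw": 0}, {"claw": 1, "delta_pos": [-1.04, -4.47, 0], "yaw": 0}, {"claw": 1, "delta_pos": [-1.04, -4.47, 0], "yaw": 0}, {"claw": 1, "delta_pos": [-1.04, -4.47, 0], "yaw": 0}]'

```text
clock: 8.12
eef_pos: [535.2, 54.3, 310.5]
tcp_rot: [-3.142, -0.0, 0.0]
contact_force: [0.0, 0.2, -0.6]
opening: 0.548
grasp_force: 36.4
```

>>> apply_moves --deltas '[{"claw": 1, "delta_pos": [0, 0, 0], "yaw": -0.1745}, {"claw": 1, "delta_pos": [0, 0, 0], "yaw": -0.1745}, {"claw": 1, "delta_pos": [0, 0, 0], "yaw": -0.1745}, {"claw": 1, "delta_pos": [0, 0, 0], "yaw": -0.1745}, {"claw": 1, "delta_pos": [0, 0, 0], "yaw": -0.1745}, {"claw": 1, "delta_pos": [0, 0, 0], "yaw": -0.1745}, {"claw": 1, "delta_pos": [0, 0, 0], "yaw": -0.1745}, {"claw": 1, "delta_pos": [0, 0, 0], "yaw": -0.1745}]'

```text
clock: 9.12
eef_pos: [535.6, 53.0, 310.4]
tcp_rot: [3.142, 0.0, 1.402]
contact_force: [-1.0, -0.1, -0.5]
opening: 0.543
grasp_force: 36.5
```

>>> apply_moves --deltas '[{"claw": 1, "delta_pos": [0, 0, 0], "yaw": -0.1745}, {"claw": 1, "delta_pos": [0, 0, 0], "yaw": 0}, {"claw": 1, "delta_pos": [0, 0, 0], "yaw": 0}]'

```text
clock: 9.5
eef_pos: [535.7, 53.0, 310.2]
tcp_rot: [3.142, -0.0, 1.567]
contact_force: [-0.5, -1.0, -0.4]
opening: 0.546
grasp_force: 36.5
```

```bash
cat >> h.py <<'E'
def state():
    s=r.sense(); print({k:np.round(s[k],2).tolist() for k in("clock","qpos","eef_pos","tcp_rot","contact_force","wrist_torque","grasp_force","opening")})
E
python3 - <<'E'
from h import *
state()
f=grab("wrist"); cv2.imwrite("pics/w3.png",f["img"])
disc(f,64,78,(536,143.5),50); disc(f,-4,4,(536,143.5),150)
E
```

```text
{'clock': 9.5, 'qpos': [0.1, 0.33, 1.9, -0.0, 0.9, 0.1], 'eef_pos': [535.69, 53.05, 310.24], 'tcp_rot': [3.14, -0.0, 1.57], 'contact_force': [-0.45, -1.01, -0.38], 'wrist_torque': [-0.01, -0.04, -0.03], 'grasp_force': 36.46, 'opening': 0.55}
64 78 7153 circle [534.5 142.1  36.4] mean [534.5 144.2  70.1] z [65.7 71.1 72.5] xy 1-99% [[500.4, 107.9], [568.7, 176.3]]
-4 4 56197 circle [536.  143.5 150. ] mean [ 5.365e+02  1.244e+02 -5.000e-01] z [-1.6 -0.5  0.7] xy 1-99% [[392.5, 21.7], [679.5, 204.7]]
```

View pics/w3.png

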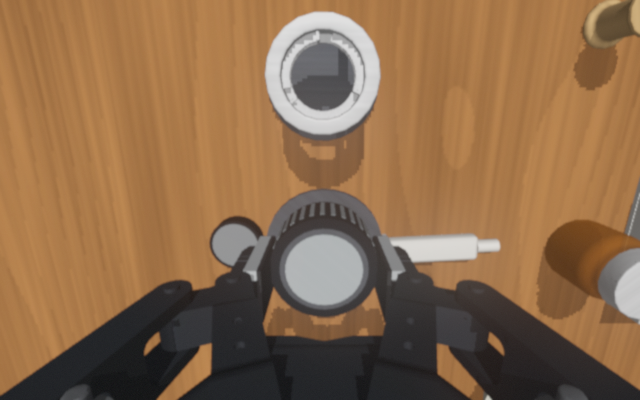

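The ring is at (323,75) and the held eyepiece at (324,268). I'll refine both in the same view.

```bash
python3 - <<'E'
from h import *
f=grab("wrist")
disc(f,70.3,73,(534.5,142.1),45)
disc(f,151,162,(535.7,53),32)
# ring outline by colour, cast at z=72
g=cv2.cvtColor(f["img"],cv2.COLOR_BGR2HSV); m=((g[...,1]<60)&(g[...,2]>150)).astype(np.uint8); m[165:]=0;m[:,:240]=0;m[:,410:]=0
c=max(cv2.findContours(m,cv2.RETR_EXTERNAL,cv2.CHAIN_APPROX_NONE)[0],key=cv2.contourArea)
q=np.array([ray(f,u,v,71.5)[:2] for u,v in c[:,0]],np.float32)
print(cv2.fitEllipse(q),cv2.minEnclosingCircle(q))
E
```

```text
70.3 73 4720 circle [534.5 142.1  36.1] mean [534.5 144.   71.5] z [70.5 71.5 72.5] xy 1-99% [[500.1, 107.9], [568.9, 176.5]]
151 162 9364 circle [535.4  58.9  30.2] mean [535.2  55.7 156.4] z [154.8 156.5 157.8] xy 1-99% [[509.4, 31.4], [561.5, 77.1]]
((534.6342163085938, 141.99623107910156), (71.22096252441406, 71.60599517822266), 94.1203384399414) ((534.6852416992188, 142.0531005859375), 36.17416763305664)
```

>>> apply_moves --deltas '[{"claw": 1, "delta_pos": [2.84, -0.11, 0], "yaw": 0}, {"claw": 1, "delta_pos": [4, 0, 0], "yaw": 0}, {"claw": 1, "delta_pos": [2, 0, 0], "yaw": 0}, {"claw": 1, "delta_pos": [0, 0, 1.5], "yaw": 0}, {"claw": 1, "delta_pos": [0, 0, 1.5], "yaw": 0}, {"claw": 1, "delta_pos": [0, 0, 0.2], "yaw": 0}, {"claw": 1, "delta_pos": [0, 0, 0], "yaw": 0}, {"claw": 1, "delta_pos": [0, 0, 0], "yaw": 0}]'

```text
clock: 10.6
eef_pos: [534.9, 141.1, 278.4]
tcp_rot: [3.141, -0.0, 1.57]
contact_force: [-0.3, 0.6, -1.4]
opening: 0.545
grasp_force: 36.5
```

```bash
python3 -c "
from h import *
state()"
```

```text
{'clock': 10.6, 'qpos': [0.26, 0.4, 1.89, -0.0, 0.85, 0.26], 'eef_pos': [534.89, 141.09, 278.4], 'tcp_rot': [3.14, -0.0, 1.57], 'contact_force': [-0.27, 0.61, -1.35], 'wrist_torque': [-0.0, 0.06, -0.02], 'grasp_force': 36.49, 'opening': 0.54}
```

>>> apply_moves --deltas '[{"claw": 1, "delta_pos": [0.04, -0.03, 0.3], "yaw": 0}, {"claw": 1, "delta_pos": [0, 0, 0.2], "yaw": 0}, {"claw": 1, "delta_pos": [0, 0, 0.2], "yaw": 0}, {"claw": 1, "delta_pos": [0, 0, 0.1], "yaw": 0}, {"claw": 1, "delta_pos": [0, 0, 0], "yaw": 0}]'

```text
clock: 11.22
eef_pos: [534.3, 141.9, 270.0]
tcp_rot: [-3.141, 0.0, 1.571]
contact_force: [0.5, 0.4, -1.0]
opening: 0.549
grasp_force: 36.5
```

>>> apply_moves --deltas '[{"claw": 1, "delta_pos": [0, 0, 0.1], "yaw": 0}, {"claw": 1, "delta_pos": [0, 0, 0.1], "yaw": 0}, {"claw": 1, "delta_pos": [0, 0, 0.1], "yaw": 0}, {"claw": 1, "delta_pos": [0, 0, 0], "yaw": 0}]'

```text
clock: 11.72
eef_pos: [534.3, 141.8, 267.0]
tcp_rot: [-3.141, 0.0, 1.571]
contact_force: [-0.5, -0.1, -1.3]
opening: 0.542
grasp_force: 36.5
```

>>> apply_moves --deltas '[{"claw": 1, "delta_pos": [0, 0, 0.1], "yaw": 0}, {"claw": 1, "delta_pos": [0, 0, 0.1], "yaw": 0}, {"claw": 1, "delta_pos": [0, 0, 0], "yaw": 0}]'

```text
clock: 12.1
eef_pos: [534.3, 141.8, 265.0]
tcp_rot: [-3.141, 0.0, 1.571]
contact_force: [-0.2, -0.2, -1.9]
opening: 0.547
grasp_force: 36.5
```

>>> apply_moves --deltas '[{"claw": 1, "delta_pos": [0, 0, 0.1], "yaw": 0}, {"claw": 1, "delta_pos": [0, 0, 0.05], "yaw": 0}, {"claw": 1, "delta_pos": [0, 0, 0], "yaw": 0}]'

```text
clock: 12.48
eef_pos: [534.3, 141.8, 263.5]
tcp_rot: [-3.141, 0.0, 1.571]
contact_force: [0.5, -1.3, -1.2]
opening: 0.545
grasp_force: 36.5
```

Still free, so it is past nib height and close to the crest.

>>> apply_moves --deltas '[{"claw": 1, "delta_pos": [0, 0, 0.05], "yaw": 0}, {"claw": 1, "delta_pos": [0, 0, 0.05], "yaw": 0}, {"claw": 1, "delta_pos": [0, 0, 0], "yaw": 0}]'

```text
clock: 12.85
eef_pos: [534.3, 141.8, 262.6]
tcp_rot: [-3.142, 0.0, 1.571]
contact_force: [0.0, 0.1, -0.7]
opening: 0.55
grasp_force: 36.5
```

>>> apply_moves --deltas '[{"claw": 1, "delta_pos": [0, 0, 0.05], "yaw": 0}, {"claw": 1, "delta_pos": [0, 0, 0], "yaw": 0}]'

```text
clock: 13.1
eef_pos: [534.4, 141.9, 262.2]
tcp_rot: [3.142, -0.0, 1.571]
contact_force: [-0.2, 0.2, 0.5]
opening: 0.546
grasp_force: 36.7
```

>>> apply_moves --deltas '[{"claw": 1, "delta_pos": [0, 0, 0.03], "yaw": 0}, {"claw": 1, "delta_pos": [0, 0, 0], "yaw": 0}]'

```text
clock: 13.35
eef_pos: [534.4, 141.9, 262.0]
tcp_rot: [3.141, -0.0, 1.571]
contact_force: [-2.2, -0.0, 3.3]
opening: 0.542
grasp_force: 36.9
```

>>> apply_moves --deltas '[{"claw": 1, "delta_pos": [0, 0, 0.03], "yaw": 0}, {"claw": 1, "delta_pos": [0, 0, 0], "yaw": 0}]'

```text
clock: 13.6
eef_pos: [534.4, 141.9, 261.8]
tcp_rot: [3.141, -0.0, 1.571]
contact_force: [-1.0, 1.0, 5.8]
opening: 0.551
grasp_force: 37.2
```

>>> apply_moves --grip_force 24 --deltas '[{"claw": 1, "delta_pos": [0, 0, 0], "yaw": -0.03}, {"claw": 1, "delta_pos": [0, 0, 0], "yaw": -0.04}, {"claw": 1, "delta_pos": [0, 0, 0], "yaw": -0.03}]'

```text
clock: 13.98
eef_pos: [534.2, 141.7, 261.2]
tcp_rot: [-3.141, 0.0, 1.673]
contact_force: [0.9, 0.2, -2.2]
opening: 0.544
grasp_force: 36.5
```

>>> apply_moves --deltas '[{"claw": 1, "delta_pos": [0, 0, 0], "yaw": -0.05}, {"claw": 1, "delta_pos": [0, 0, 0], "yaw": -0.05}]'

```text
clock: 14.22
eef_pos: [534.2, 141.8, 261.2]
tcp_rot: [-3.141, 0.0, 1.773]
contact_force: [-0.1, -0.0, -1.4]
opening: 0.542
grasp_force: 36.5
```

```bash
python3 -c "
from h import *
state()"
```

```text
{'clock': 14.22, 'qpos': [0.26, 0.42, 1.9, -0.0, 0.82, 0.05], 'eef_pos': [534.23, 141.8, 261.16], 'tcp_rot': [-3.14, 0.0, 1.77], 'contact_force': [-0.08, -0.0, -1.36], 'wrist_torque': [0.02, -0.14, 0.05], 'grasp_force': 36.48, 'opening': 0.54}
```

The force vanished, so it has dropped. I'll lower it to see how deep the step is: 2.5 mm means it came off a nib, 5.8 mm means it is in the starts.

>>> apply_moves --deltas '[{"claw": 1, "delta_pos": [0, 0, 0.05], "yaw": 0}, {"claw": 1, "delta_pos": [0, 0, 0.05], "yaw": 0}, {"claw": 1, "delta_pos": [0, 0, 0], "yaw": 0}]'

```text
clock: 14.6
eef_pos: [534.3, 141.8, 260.3]
tcp_rot: [-3.141, 0.0, 1.771]
contact_force: [0.1, -0.3, -1.0]
opening: 0.545
grasp_force: 36.5
```

>>> apply_moves --deltas '[{"claw": 1, "delta_pos": [0, 0, 0.05], "yaw": 0}, {"claw": 1, "delta_pos": [0, 0, 0], "yaw": 0}]'

```text
clock: 14.85
eef_pos: [534.3, 141.8, 259.9]
tcp_rot: [-3.141, 0.0, 1.771]
contact_force: [0.2, 0.3, -1.6]
opening: 0.549
grasp_force: 36.5
```

>>> apply_moves --deltas '[{"claw": 1, "delta_pos": [0, 0, 0.03], "yaw": 0}, {"claw": 1, "delta_pos": [0, 0, 0], "yaw": 0}]'

```text
clock: 15.1
eef_pos: [534.3, 141.8, 259.7]
tcp_rot: [-3.142, -0.0, 1.771]
contact_force: [-0.2, 0.1, -0.7]
opening: 0.546
grasp_force: 36.5
```

>>> apply_moves --deltas '[{"claw": 1, "delta_pos": [0, 0, 0.04], "yaw": 0}, {"claw": 1, "delta_pos": [0, 0, 0], "yaw": 0}]'

```text
clock: 15.35
eef_pos: [534.3, 141.8, 259.2]
tcp_rot: [-3.142, 0.0, 1.771]
contact_force: [0.9, 0.3, -0.8]
opening: 0.544
grasp_force: 36.5
```

>>> apply_moves --deltas '[{"claw": 1, "delta_pos": [0, 0, 0.03], "yaw": 0}, {"claw": 1, "delta_pos": [0, 0, 0], "yaw": 0}]'

```text
clock: 15.6
eef_pos: [534.3, 141.8, 259.0]
tcp_rot: [-3.142, 0.0, 1.771]
contact_force: [0.2, -0.5, -1.4]
opening: 0.544
grasp_force: 36.5
```

>>> apply_moves --deltas '[{"claw": 1, "delta_pos": [0, 0, 0.05], "yaw": 0}, {"claw": 1, "delta_pos": [0, 0, 0.05], "yaw": 0}, {"claw": 1, "delta_pos": [0, 0, 0], "yaw": 0}]'

```text
clock: 15.98
eef_pos: [534.3, 141.8, 257.9]
tcp_rot: [-3.141, 0.0, 1.771]
contact_force: [1.5, -0.1, -1.0]
opening: 0.549
grasp_force: 36.5
```

>>> apply_moves --deltas '[{"claw": 1, "delta_pos": [0, 0, 0.05], "yaw": 0}, {"claw": 1, "delta_pos": [0, 0, 0.03], "yaw": 0}, {"claw": 1, "delta_pos": [0, 0, 0], "yaw": 0}]'

```text
clock: 16.35
eef_pos: [534.3, 141.8, 257.1]
tcp_rot: [-3.142, 0.0, 1.771]
contact_force: [0.2, 0.8, -0.3]
opening: 0.55
grasp_force: 36.5
```

```bash
python3 -c "
from h import *
state()"
```

```text
{'clock': 16.35, 'qpos': [0.26, 0.43, 1.91, -0.0, 0.81, 0.06], 'eef_pos': [534.32, 141.84, 257.15], 'tcp_rot': [-3.14, 0.0, 1.77], 'contact_force': [0.24, 0.79, -0.32], 'wrist_torque': [0.01, 0.0, -0.01], 'grasp_force': 36.49, 'opening': 0.55}
```

>>> apply_moves --deltas '[{"claw": 1, "delta_pos": [0, 0, 0.05], "yaw": 0}, {"claw": 1, "delta_pos": [0, 0, 0], "yaw": 0}]'

```text
clock: 16.6
eef_pos: [534.4, 141.9, 256.7]
tcp_rot: [3.142, 0.0, 1.771]
contact_force: [0.5, -0.4, 0.1]
opening: 0.544
grasp_force: 36.5
```

>>> apply_moves --deltas '[{"claw": 1, "delta_pos": [0, 0, 0.03], "yaw": 0}, {"claw": 1, "delta_pos": [0, 0, 0], "yaw": 0}]'

```text
clock: 16.85
eef_pos: [534.4, 141.9, 256.6]
tcp_rot: [3.141, -0.0, 1.771]
contact_force: [-0.6, -0.9, 1.4]
opening: 0.547
grasp_force: 36.6
```

>>> apply_moves --deltas '[{"claw": 1, "delta_pos": [0, 0, 0.03], "yaw": 0}, {"claw": 1, "delta_pos": [0, 0, 0], "yaw": 0}]'

```text
clock: 17.1
eef_pos: [534.4, 141.8, 256.4]
tcp_rot: [3.141, 0.0, 1.771]
contact_force: [-1.6, -0.2, 4.7]
opening: 0.542
grasp_force: 37.0
```

It has dropped 5.8 mm onto the floor of the starts. Next I'll screw it clockwise, keeping the press light.

>>> apply_moves --deltas '[{"claw": 1, "delta_pos": [0, 0, 0], "yaw": 0.04}, {"claw": 1, "delta_pos": [0, 0, 0], "yaw": 0.04}, {"claw": 1, "delta_pos": [0, 0, 0], "yaw": 0.04}, {"claw": 1, "delta_pos": [0, 0, 0], "yaw": 0}]'

```text
clock: 17.6
eef_pos: [534.6, 141.9, 256.4]
tcp_rot: [3.141, -0.0, 1.651]
contact_force: [-0.3, -0.8, 4.1]
opening: 0.546
grasp_force: 37.0
```

>>> apply_moves --deltas '[{"claw": 1, "delta_pos": [0, 0, 0], "yaw": 0.04}, {"claw": 1, "delta_pos": [0, 0, 0], "yaw": 0.04}, {"claw": 1, "delta_pos": [0, 0, 0], "yaw": 0}]'

```text
clock: 17.98
eef_pos: [534.6, 141.9, 256.4]
tcp_rot: [3.141, -0.0, 1.572]
contact_force: [0.7, -1.0, 5.3]
opening: 0.55
grasp_force: 37.1
```

```bash
python3 -c "
from h import *
state()"
```

```text
{'clock': 17.98, 'qpos': [0.26, 0.43, 1.91, -0.0, 0.8, 0.26], 'eef_pos': [534.59, 141.9, 256.38], 'tcp_rot': [3.14, -0.0, 1.57], 'contact_force': [0.73, -0.96, 5.26], 'wrist_torque': [-0.08, 0.1, -0.1], 'grasp_force': 37.07, 'opening': 0.55}
```

>>> apply_moves --deltas '[{"claw": 1, "delta_pos": [0, 0, 0], "yaw": 0.04}, {"claw": 1, "delta_pos": [0, 0, 0], "yaw": 0.04}, {"claw": 1, "delta_pos": [0, 0, 0], "yaw": 0}]'

```text
clock: 18.35
eef_pos: [534.5, 141.9, 256.2]
tcp_rot: [3.141, -0.0, 1.492]
contact_force: [-0.9, -0.5, 4.6]
opening: 0.548
grasp_force: 36.9
```

```bash
python3 -c "
from h import *
state()"
```

```text
{'clock': 18.35, 'qpos': [0.26, 0.43, 1.91, 0.0, 0.8, 0.34], 'eef_pos': [534.49, 141.9, 256.22], 'tcp_rot': [3.14, -0.0, 1.49], 'contact_force': [-0.95, -0.49, 4.56], 'wrist_torque': [0.02, 0.02, -0.06], 'grasp_force': 36.95, 'opening': 0.55}
```

Sinking has started at roughly yaw 1.53. From here I'll feed down 0.35 mm per 0.08 rad.

>>> apply_moves --deltas '[{"claw": 1, "delta_pos": [0, 0, 0.018], "yaw": 0.04}, {"claw": 1, "delta_pos": [0, 0, 0.018], "yaw": 0.04}, {"claw": 1, "delta_pos": [0, 0, 0], "yaw": 0}]'

```text
clock: 18.73
eef_pos: [534.5, 141.9, 255.8]
tcp_rot: [3.141, -0.0, 1.412]
contact_force: [0.2, 0.7, 3.3]
opening: 0.548
grasp_force: 37.0
```

>>> apply_moves --deltas '[{"claw": 1, "delta_pos": [0, 0, 0.018], "yaw": 0.04}, {"claw": 1, "delta_pos": [0, 0, 0.018], "yaw": 0.04}, {"claw": 1, "delta_pos": [0, 0, 0], "yaw": 0}]'

```text
clock: 19.1
eef_pos: [534.5, 141.9, 255.5]
tcp_rot: [3.141, -0.0, 1.332]
contact_force: [-0.1, -0.2, 4.9]
opening: 0.548
grasp_force: 37.0
```

```bash
python3 -c "
from h import *
state()"
```

```text
{'clock': 19.1, 'qpos': [0.26, 0.43, 1.91, 0.0, 0.8, 0.5], 'eef_pos': [534.48, 141.89, 255.5], 'tcp_rot': [3.14, -0.0, 1.33], 'contact_force': [-0.14, -0.24, 4.89], 'wrist_torque': [0.03, 0.02, -0.11], 'grasp_force': 37.03, 'opening': 0.55}
```

Following the helix cleanly.

>>> apply_moves --deltas '[{"claw": 1, "delta_pos": [0, 0, 0.018], "yaw": 0.04}, {"claw": 1, "delta_pos": [0, 0, 0.018], "yaw": 0.04}, {"claw": 1, "delta_pos": [0, 0, 0.018], "yaw": 0.04}, {"claw": 1, "delta_pos": [0, 0, 0.018], "yaw": 0.04}, {"claw": 1, "delta_pos": [0, 0, 0], "yaw": 0}]'

```text
clock: 19.73
eef_pos: [534.4, 141.9, 254.8]
tcp_rot: [3.141, -0.0, 1.172]
contact_force: [-0.5, -0.1, 4.7]
opening: 0.543
grasp_force: 37.0
```

>>> apply_moves --deltas '[{"claw": 1, "delta_pos": [0, 0, 0.018], "yaw": 0.04}, {"claw": 1, "delta_pos": [0, 0, 0.018], "yaw": 0.04}, {"claw": 1, "delta_pos": [0, 0, 0.018], "yaw": 0.04}, {"claw": 1, "delta_pos": [0, 0, 0.018], "yaw": 0.04}, {"claw": 1, "delta_pos": [0, 0, 0], "yaw": 0}]'

```text
clock: 20.35
eef_pos: [534.4, 141.9, 254.1]
tcp_rot: [3.141, -0.0, 1.012]
contact_force: [0.2, -0.0, 5.8]
opening: 0.552
grasp_force: 37.1
```

```bash
python3 -c "
from h import *
state()"
```

```text
{'clock': 20.35, 'qpos': [0.26, 0.43, 1.91, 0.0, 0.8, 0.82], 'eef_pos': [534.43, 141.87, 254.07], 'tcp_rot': [3.14, -0.0, 1.01], 'contact_force': [0.19, -0.02, 5.76], 'wrist_torque': [0.06, 0.06, -0.11], 'grasp_force': 37.1, 'opening': 0.55}
```

>>> apply_moves --deltas '[{"claw": 1, "delta_pos": [0, 0, 0.018], "yaw": 0.04}, {"claw": 1, "delta_pos": [0, 0, 0.018], "yaw": 0.04}, {"claw": 1, "delta_pos": [0, 0, 0], "yaw": 0}]'

```text
clock: 20.72
eef_pos: [534.5, 141.9, 253.8]
tcp_rot: [3.141, -0.0, 0.932]
contact_force: [0.2, -0.7, 5.7]
opening: 0.55
grasp_force: 37.1
```

>>> apply_moves --deltas '[{"claw": 1, "delta_pos": [0, 0, 0.018], "yaw": 0.04}, {"claw": 1, "delta_pos": [0, 0, 0.018], "yaw": 0.04}, {"claw": 1, "delta_pos": [0, 0, 0], "yaw": 0}]'

```text
clock: 21.1
eef_pos: [534.6, 141.9, 253.7]
tcp_rot: [3.141, -0.001, 0.852]
contact_force: [-1.9, -0.2, 9.6]
opening: 0.545
grasp_force: 37.5
```

>>> apply_moves --deltas '[{"claw": 1, "delta_pos": [0, 0, 0.01], "yaw": 0.04}, {"claw": 1, "delta_pos": [0, 0, 0.01], "yaw": 0.04}, {"claw": 1, "delta_pos": [0, 0, 0], "yaw": 0}]'

```text
clock: 21.48
eef_pos: [534.7, 141.9, 253.7]
tcp_rot: [3.141, -0.001, 0.772]
contact_force: [-0.3, -0.4, 11.1]
opening: 0.548
grasp_force: 37.6
```

```bash
python3 -c "
from h import *
state()"
```

```text
{'clock': 21.48, 'qpos': [0.26, 0.43, 1.91, 0.0, 0.8, 1.06], 'eef_pos': [534.69, 141.94, 253.71], 'tcp_rot': [3.14, -0.0, 0.77], 'contact_force': [-0.33, -0.45, 11.05], 'wrist_torque': [0.04, 0.2, -0.15], 'grasp_force': 37.59, 'opening': 0.55}
```

It's level at home height. I'll ease the press, turn 0.2 rad more to be sure, then release.

>>> apply_moves --deltas '[{"claw": 1, "delta_pos": [0, 0, -0.03], "yaw": 0.04}, {"claw": 1, "delta_pos": [0, 0, 0], "yaw": 0.04}, {"claw": 1, "delta_pos": [0, 0, 0], "yaw": 0.04}, {"claw": 1, "delta_pos": [0, 0, 0], "yaw": 0.04}, {"claw": 1, "delta_pos": [0, 0, 0], "yaw": 0.04}, {"claw": 1, "delta_pos": [0, 0, 0], "yaw": 0}]'

```text
clock: 22.22
eef_pos: [534.7, 141.9, 253.7]
tcp_rot: [3.141, -0.001, 0.572]
contact_force: [0.5, -0.1, 7.6]
opening: 0.547
grasp_force: 37.3
```

```bash
python3 -c "
from h import *
state()"
```

```text
{'clock': 22.22, 'qpos': [0.26, 0.43, 1.91, 0.0, 0.8, 1.26], 'eef_pos': [534.67, 141.92, 253.74], 'tcp_rot': [3.14, -0.0, 0.57], 'contact_force': [0.46, -0.13, 7.61], 'wrist_torque': [0.07, 0.06, -0.11], 'grasp_force': 37.29, 'opening': 0.55}
```

>>> apply_moves --deltas '[{"claw": 0.2, "delta_pos": [0, 0, 0], "yaw": 0}, {"claw": -0.3, "delta_pos": [0, 0, 0], "yaw": 0}, {"claw": -1, "delta_pos": [0, 0, 0], "yaw": 0}, {"claw": -1, "delta_pos": [0, 0, 0], "yaw": 0}, {"claw": -1, "delta_pos": [0, 0, 0], "yaw": 0}, {"claw": -1, "delta_pos": [0, 0, 0], "yaw": 0}, {"claw": -1, "delta_pos": [0, 0, 0], "yaw": 0}]'

```text
clock: 23.1
eef_pos: [534.3, 141.8, 253.3]
tcp_rot: [-3.142, -0.0, 0.571]
contact_force: [0.9, -0.2, 0.9]
opening: 0.995
grasp_force: 0.0
```

>>> apply_moves --deltas '[{"claw": -1, "delta_pos": [0, 0, -0.5], "yaw": 0}, {"claw": -1, "delta_pos": [0, 0, -1.5], "yaw": 0}, {"claw": -1, "delta_pos": [0, 0, -3], "yaw": 0}, {"claw": -1, "delta_pos": [0, 0, -4], "yaw": 0}, {"claw": -1, "delta_pos": [0, 0, -3], "yaw": 0}, {"claw": -1, "delta_pos": [0, 0, 0], "yaw": 0}, {"claw": -1, "delta_pos": [0, 0, 0], "yaw": 0}]'

```text
clock: 23.98
eef_pos: [534.0, 141.7, 373.3]
tcp_rot: [3.142, -0.0, 0.571]
contact_force: [-0.3, 0.4, 0.3]
opening: 1.005
grasp_force: 0.0
```

```bash
python3 - <<'E'
from h import *
state()
f=grab("wrist"); cv2.imwrite("pics/w4.png",f["img"])
c=(534.6,141.5)
disc(f,92,110,c,40); disc(f,69,78,c,45); disc(f,-3,3,c,150)
E
```

```text
{'clock': 23.98, 'qpos': [0.26, 0.27, 1.82, -0.0, 1.05, 1.26], 'eef_pos': [534.01, 141.74, 373.33], 'tcp_rot': [3.14, -0.0, 0.57], 'contact_force': [-0.28, 0.4, 0.35], 'wrist_torque': [0.01, -0.01, -0.03], 'grasp_force': 0.0, 'opening': 1.0}
92 110 2724 circle [534.9 142.6  24.4] mean [535.9 143.1  99.9] z [ 98.6 100.  101.2] xy 1-99% [[512.6, 120.2], [558.0, 165.2]]
69 78 2066 circle [535.1 142.4  36.3] mean [544.4 148.   72.5] z [70.3 72.  75.3] xy 1-99% [[500.7, 108.0], [570.1, 177.2]]
-3 3 49847 circle [534.6 141.5 150. ] mean [ 5.479e+02  1.503e+02 -5.000e-01] z [-1.7 -0.5  0.7] xy 1-99% [[396.0, 2.4], [677.0, 283.3]]
```

View pics/w4.png

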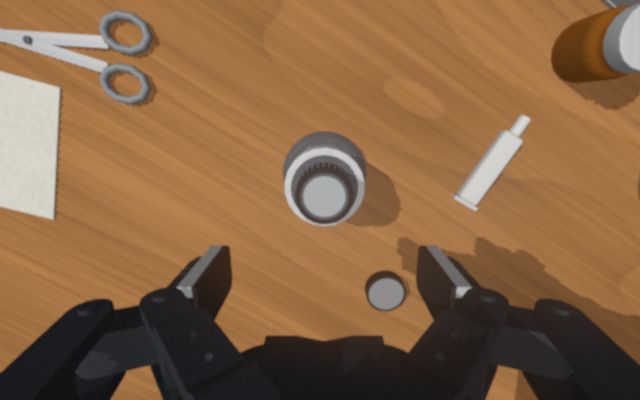

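The view shows the eyepiece level and centred in the ring at (325,190), with its top at z = 100 mm (72 − 22 + 50). The gripper is clear and the bystanders in view are undisturbed.

```bash
python3 -c "
from rig import r
print(r.sign_off())"
```

```text
the job is handed in; nothing more can be done
None
```

The eyepiece is screwed fully home in the stand's ring, with its top at the expected 100 mm. The gripper has let go and is clear, and the job was handed in at about 24 s.

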